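# Wind down the printing press with its crank

### The arm

A 6-joint arm with a two-finger parallel gripper is mounted at the origin on the work surface. World frame = base frame: x ahead of the robot, y to its left, z up, the work surface at z = 0. Lengths are in m, angles in rad, forces in N, time in s.
With the tool pointing down it reaches from about 0.35 to 1 m from the base axis. Payload 7.1 kg.
Tool frame: the origin (TCP) lies between the finger pads; the fingertips stand 22 mm ahead of it and the grasp point (between the pads) lies 3 mm ahead of it; x points along the fingers, y is the direction in which the jaws open and shut, and the axes are right-handed (so a half turn about x gives the same grasp; the last joint's range is limited). The gripper opens to 85 mm and grips with 20 to 120 N. Pads are 22 mm wide; open, the fingers measure 114 mm over their backs; the gripper's body (76 mm by 85 mm) begins 54 mm behind the grasp point. The pads swing forward as they close: fully open they stand 13 mm farther back than shut.
Start: joints at [-1.21, 0.423, 1.63, -0, 1.089, -0.019], TCP at [0.232, -0.58, 0.253] pointing down, gripper open.
Joint ranges: [-3, 3], [-0.9, 2.11], [0.09, 2.58], [-1.31, 4.45], [0.11, 2.69], [-2.54, 2.54]. Speed limits (rad/s): [2.39, 2.39, 3.01, 3.14, 3.14, 3.14].

### API

Orientations are given as a rotation vector (axis times angle).
In Python, from rig import manip gives the robot as it stands. The module is installed in compiled form; this text tells all that it offers. Calls block until the motion is done:
- manip.move_to(position, orientation): joint-space move of the TCP to a pose.
- manip.servo_line(position, orientation=None, rate=0.15): straight line of the TCP; orientation=None keeps the orientation; rate is the mean speed in m/s.
- manip.set_joints(angles): joint-space move.
- manip.command_gripper(opening, f_grip=None): finger opening in m; f_grip is the grip in N (None keeps the last); returns when the fingers have stopped.
- manip.hold(seconds).
- manip.solve_ik(position, orientation): joint angles nearest the present ones, or None.
- manip.camera(name): name is "scene" or "top" or "wrist"; returns a dict with "image" (400x640x3 uint8, red, green, blue), "fx", "fy", "cx", "cy" (pixels), "cam_to_world" (4x4, takes a point from camera to world coordinates); the wrist camera has in their place "mount" (4x4, takes a point from camera to tool coordinates, whose origin is the TCP and whose axes are the tool frame's). Camera axes: x right, y down, z forward; pixel columns grow to the right and rows downward; lengths in m; the calibration is good to about 2 mm. A picture is of the moment at which its call begins: read the wrist's pose just before it. There is no depth.
A pose or a line that the arm cannot do raises manip.IKError and nothing moves.
- manip.sign_off(): hands the job in, once; it reports no verdict.
Readings, each from a call of its own:
- manip.get_time(): time.
- manip.get_joint_positions(): joint angles.
- manip.get_joint_vel(): joint speeds.
- manip.get_tau(): joint torques, N m.
- manip.get_position(): TCP position.
- manip.get_ee_rot(): TCP orientation.
- manip.get_contact_force(): force on the tool from outside, world axes, zero at the start.
- manip.get_torque(): the same for the moment, N m.
- manip.get_width(): finger opening in m.
Only numpy, scipy, OpenCV 4.12 (cv2) and the standard library are available. Lean on these libraries where they do the work, as an engineer would, in place of code of your own. Each camera call takes 0.05 s, during which the arm holds its last target.

### The job

Fit the loose crank onto the square end of the printing press's screw and wind it clockwise, seen from above, several full turns until the plate is down on the printing block and the screw comes up snug: a steady push of about 12 N at the crank's grip once it has stopped. Do not force it (19 N at the grip is too much), do not disturb the things around, and leave the crank sitting fully home on the square.

Things in the scene. Friction and masses are not known exactly. Their poses are not given: they have to be found in the camera images.
- hub (a point): Centre of the loose steel crank's hub, half-way up: an upright square block 38 x 38 mm, 48 mm tall, z up. It starts standing on the table, socket down. x points along the arm to the grip. The arm is flat, 20 mm wide (24 mm round its end), from 2 to 12 mm above this point, out to 92 mm from the hub's axis. The crank weighs about 0.54 kg, mostly in the hub.
- socket (a point): Centre of the hub's underside, where its square socket opens downwards: 24 x 24 mm, 25 mm deep, its sides parallel to the hub's; axes as the hub's. Fully home, the underside rests on the press's shoulder (point seat), any of the four ways round.
- grip (a point): Centre, half-way up, of the crank's upright wooden grip: a cylinder 24 mm in diameter, 46 mm tall, that spins freely on the arm, so that it can be held without turning the hand. 80 mm from the hub's axis; this point is 35 mm higher than the hub's centre; the grip stands on the arm's top, 23 mm below this point.
- seat (a point): Top of the round shoulder (52 mm wide, 6 mm thick) at the foot of the press's square shaft end, on the screw's upright axis; z up, x and y parallel to the square's sides. With the crank fully home the hub's centre is 24 mm above this point, on the axis. The square points anywhere at the start and turns with the screw; clockwise from above lowers the plate.
- shaft_top (a point): Top of the square shaft end, on the axis, 22 mm above the shoulder: 22 x 22 mm, its top 4 mm tapering to 18 mm. Turning it needs about 0.15 N m (2 N at the grip) until the plate is down, where the screw meets its stop and the push rises. How many turns that takes, 2 to 2.6, is not measured: it is felt.
- platen_face (a point): Centre of the underside of the press's aluminium plate (140 x 130 x 16 mm), which the screw lowers 5 mm a turn, without turning it, onto the printing block. The measured height is too coarse to tell when the screw is snug.
- press: Small grey printing press, fixed; origin under its base's centre, z up, cross-beam along y. Base 170 x 230 x 25 mm; on it the wooden printing block, top 43 mm above the origin; columns at y = +-90 mm carry the cross-beam (50 x 215 mm, top at 145 mm; nuts to 151 mm), through which the screw comes up; shoulder's top at 153 mm, the square's end at 175 mm.
- coupling (a joint): Wind-up (rad) of the spring coupling between the square end and the screw: 0 relaxed, positive when the square is pushed clockwise ahead of the screw. 2.5 N m per rad, so 12 N at the grip, 80 mm out, is 0.38 rad and 19 N is 0.6 rad. It springs back when the push is taken away, while the screw stays where it is.
- ink_jar: Bystander: white jar with a black cap, 64 mm wide, about 85 mm tall; origin under its centre.
- glue_bottle: Bystander: clear bottle with a blue cap, 52 mm wide, 130 mm tall; origin under its centre.
- brush_cup: Bystander: white cup of brushes and pens, 74 mm wide, 90 mm tall, brushes to about 160 mm; origin under its centre.
- brayer: Bystander: ink roller lying down, roller 32 x 90 mm along y, handle 140 mm to -x; origin under the roller.
Not all that is in view belongs to the job. Of the things like the part that bears hub, leave any that is red or yellow; of the rest the smaller one is meant.

How it is judged:
On the way, in this order (a step that is already met when the one before it is completed fails the run):
1. the crank is fully home on the square shaft end (horizontal distance between hub and seat below 0.005 m and z of hub in the frame of seat between 0.018 and 0.027 m and angle between hub's own z axis and vertical below 0.14 rad), for 0.2 s.
2. the plate is down on the block and the screw is pushed up snug with the crank on the square (coupling wound up more than 0.25 rad, about 8 N at the grip, for 0.15 s) (z of platen_face in the frame of press below 0.0447 m and value of joint coupling above 0.25 rad and horizontal distance between hub and seat below 0.005 m and z of hub in the frame of seat between 0.018 and 0.032 m and angle between hub's own z axis and vertical below 0.14 rad), for 0.15 s.
At the end, for the whole second after the job is handed in: The plate's underside is within 1.7 mm of the printing block (its top is 43 mm above the press's origin), and the crank sits at rest fully home on the square: hub centre within 5 mm of the screw's axis and no more than 27 mm above the shoulder (24 mm when home), tilted less than 0.14 rad (all of step 1 and z of platen_face in the frame of press below 0.0447 m and velocity of joint coupling below 0.1 rad/s); the robot touches nothing.
It fails at once if the screw is forced: coupling wound up by more than 0.62 rad either way (about 19 N at the grip) (value of joint coupling above 0.62 rad or value of joint coupling below -0.62 rad).
It fails at once if the white ink jar is moved more than 25 mm (distance of ink_jar from where it was at the start of the episode above 0.025 m).
It fails at once if the glue bottle is moved more than 25 mm (distance of glue_bottle from where it was at the start of the episode above 0.025 m).
It fails at once if the cup of brushes is moved more than 25 mm (distance of brush_cup from where it was at the start of the episode above 0.025 m).
It fails at once if the ink roller is moved more than 25 mm (distance of brayer from where it was at the start of the episode above 0.025 m).
It also fails if it takes over 72 s, if anything falls off the work surface, if the arm or the gripper's body presses on something with over 40 N, if the wrist force passes 120 N, or if a joint passes its speed limit or range.

## Working session

There is one attempt and no reset: what is moved stays moved. The work goes in short steps, each a Python script; the robot and the scene stay as the last script left them, time stands still between calls to the robot, and variables do not carry over. Pictures are saved under pics/ and viewed, and the job is handed in when it is done.

```bash
mkdir -p pics; python3 - <<'E'
from rig import manip
import cv2, numpy as np
for n in ["scene","top","wrist"]:
    c=manip.camera(n); cv2.imwrite(f"pics/{n}0.png",c["image"][:,:,::-1])
    print(n,c["fx"],c["fy"],c["cx"],c["cy"]); print(np.round(c.get("cam_to_world",c.get("mount")),4).tolist())
print(manip.get_time(),manip.get_position(),manip.get_ee_rot(),manip.get_width(),manip.get_contact_force())
E
```

```text
scene 421.0854235826618 421.0854235826618 327.4218057028187 201.01962393112476
[[-0.503, 0.7189, -0.4798, 1.203], [0.8643, 0.4209, -0.2753, 0.3357], [0.004, -0.5531, -0.8331, 1.1126], [0.0, 0.0, 0.0, 1.0]]
top 457.2435123751628 457.2435123751628 315.11595174649864 202.16790933479473
[[0.023, -0.9901, 0.1384, 0.4604], [-0.9997, -0.0222, 0.0073, 0.0044], [-0.0042, -0.1385, -0.9903, 1.4439], [0.0, 0.0, 0.0, 1.0]]
wrist 320.0922131508768 320.0922131508768 317.9955922542398 200.66061842957527
[[0.0002, -0.3149, 0.9491, -0.1213], [1.0, 0.0002, -0.0002, 0.0004], [-0.0002, 0.9491, 0.3149, -0.0798], [0.0, 0.0, 0.0, 1.0]]
0.15 [ 0.23159268 -0.58007107  0.252701  ] [ 2.01387794  0.38840218 -2.01428127] 0.08527249275151987 [-0.56250217  0.67693877 -0.05915439]
```

View pics/scene0.png

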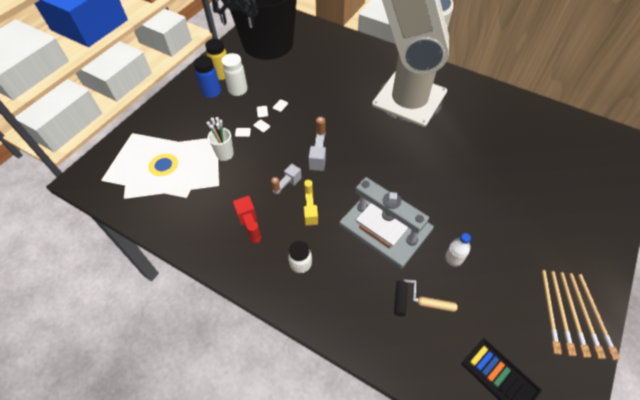

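View pics/top0.png

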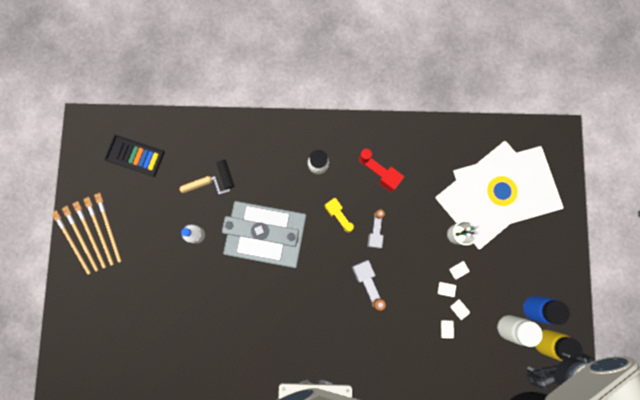

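View pics/wrist0.png

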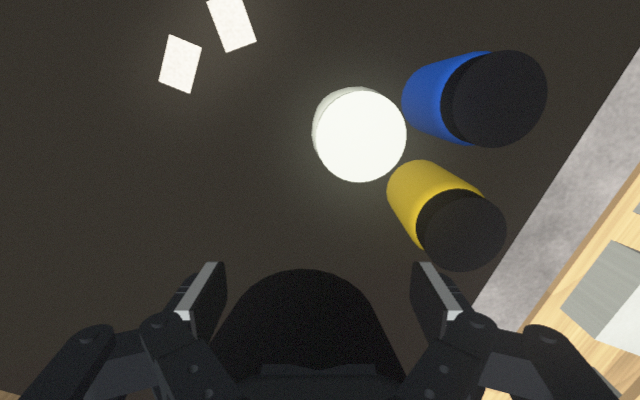

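```bash
cat > h.py <<'E'
from rig import manip
import cv2, numpy as np
from scipy.spatial.transform import Rotation as R
def T_cam(c,name):
    if name!="wrist": return c["cam_to_world"]
def unproj(c,T,uv,z):
    d=T[:3,:3]@np.array([(uv[0]-c["cx"])/c["fx"],(uv[1]-c["cy"])/c["fy"],1.])
    o=T[:3,3]; return o+d*(z-o[2])/d[2]
def proj(c,T,p):
    q=T[:3,:3].T@(np.asarray(p)-T[:3,3]); return np.array([c["fx"]*q[0]/q[2]+c["cx"],c["fy"]*q[1]/q[2]+c["cy"]])
def tool():
    T=np.eye(4);T[:3,3]=manip.get_position();T[:3,:3]=R.from_rotvec(manip.get_ee_rot()).as_matrix();return T
def wrist():
    T=tool();c=manip.camera("wrist");return c,T@c["mount"]
def down(yaw):
    # tool x down, tool y horizontal at angle yaw
    x=np.array([0,0,-1.]);y=np.array([np.cos(yaw),np.sin(yaw),0]);return R.from_matrix(np.stack([x,y,np.cross(x,y)],1)).as_rotvec()
def save(img,n): cv2.imwrite(f"pics/{n}.png",img[:,:,::-1])
E
python3 - <<'E'
from h import *
c=manip.camera("top");T=c["cam_to_world"]
im=c["image"]
save(cv2.resize(im[150:320,320:420],None,fx=4,fy=4,interpolation=cv2.INTER_CUBIC)[:600],"crop1")
save(cv2.resize(im[190:275,165:315],None,fx=5,fy=5,interpolation=cv2.INTER_CUBIC),"crop2")
for n,uv,z in [("Ahub",(376,240),.048),("Agrip",(379,213),.08),("Bhub",(364,270),.06),("Bgrip",(379,305),.1),("screw",(260,230),.175),("jar",(318,160),.08),("glue",(187,233),.13),("cup",(462,234),.09),("brayer",(223,177),.03)]:
    print(n,unproj(c,T,uv,z).round(3))
print(R.from_rotvec(manip.get_ee_rot()).as_matrix().round(2))
E
```

```text
Ahub [ 0.543 -0.173  0.048]
Agrip [ 0.622 -0.178  0.08 ]
Bhub [ 0.452 -0.136  0.06 ]
Bgrip [ 0.354 -0.176  0.1  ]
screw [0.556 0.165 0.175]
jar [0.781 0.009 0.08 ]
glue [0.546 0.381 0.13 ]
cup [ 0.564 -0.422  0.09 ]
brayer [0.731 0.307 0.03 ]
[[-0.    0.37 -0.93]
 [ 0.   -0.93 -0.37]
 [-1.   -0.   -0.  ]]
```

View pics/crop1.png

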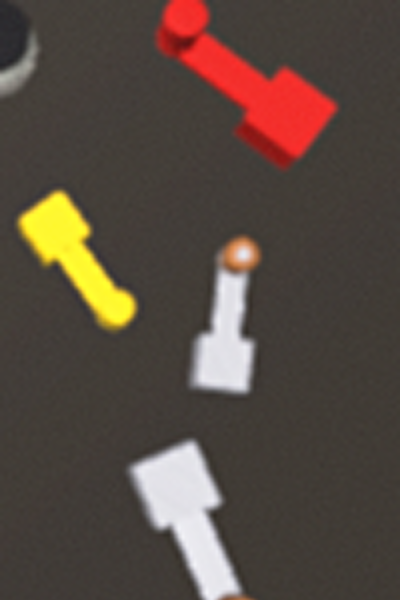

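View pics/crop2.png

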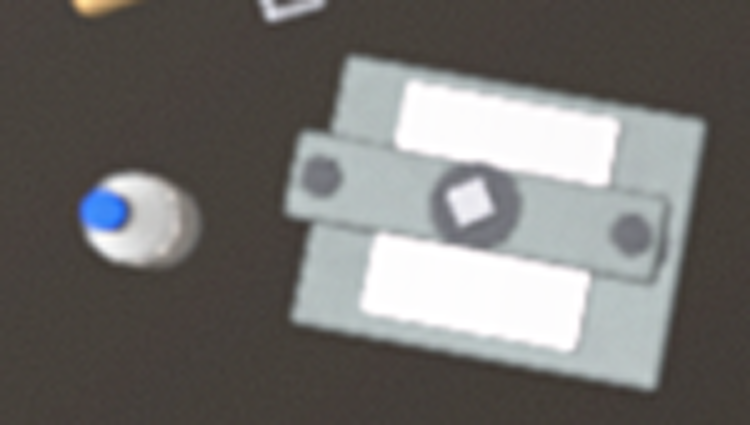

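```bash
python3 - <<'E'
from h import *
print(manip.get_time())
manip.move_to([.57,-.175,.22],down(np.radians(-94)))
print(manip.get_time(),manip.get_position(),manip.get_joint_positions().round(2))
c,T=wrist(); save(c["image"],"w1"); np.savez("w1.npz",T=T)
print(T.round(4).tolist())
E
```

```text
0.2
2.1167 [ 0.5698953  -0.17573405  0.22009944] [-0.32  0.42  1.72 -0.    1.    1.32]
[[-0.0703, -0.9468, -0.314, 0.6497], [-0.9975, 0.0668, 0.022, -0.1822], [0.0001, 0.3147, -0.9492, 0.3414], [0.0, 0.0, 0.0, 1.0]]
```

View pics/w1.png

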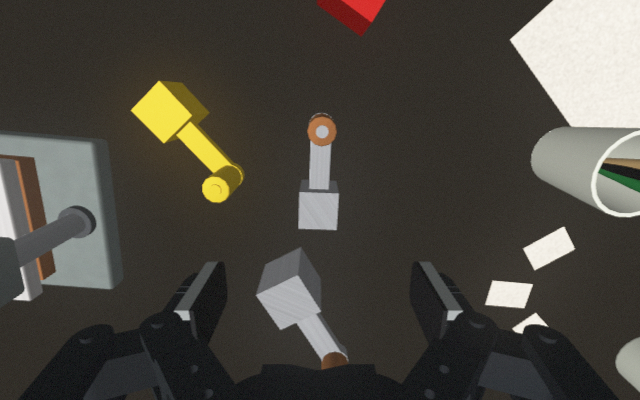

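```bash
cat >> h.py <<'E'
def crank_pts(h,yaw,zc=0.0):
    # h: hub centre; outlines
    Rz=R.from_euler('z',yaw).as_matrix(); h=np.asarray(h)
    s=.019; out=[]
    for z in (.024,-.024): out.append(np.array([[s,s,z],[-s,s,z],[-s,-s,z],[s,-s,z]]))
    t=np.linspace(0,2*np.pi,25)
    for z in (.058,.012): out.append(np.stack([.08+.012*np.cos(t),.012*np.sin(t),0*t+z],1))
    out.append(np.array([[.019,.01,.012],[.08,.01,.012],[.08,-.01,.012],[.019,-.01,.012]]))
    return [h+o@Rz.T for o in out]
def overlay(im,c,T,polys,s=4,box=None,col=(0,255,0)):
    x0,y0,x1,y1=box; im=cv2.resize(im[y0:y1,x0:x1],None,fx=s,fy=s,interpolation=cv2.INTER_CUBIC)
    for P in polys:
        uv=np.array([(proj(c,T,p)+.5-[x0,y0])*s for p in P]).astype(np.int32)
        cv2.polylines(im,[uv],True,col,1)
    return im
E
python3 - <<'E'
from h import *
im=cv2.imread("pics/w1.png")[:,:,::-1].copy(); T=np.load("w1.npz")["T"]
c=dict(fx=320.0922,fy=320.0922,cx=317.9956,cy=200.6606)
pts=[(302,181),(338,182),(339,229),(299,228)]
for p in pts: print(unproj(c,T,p,.048).round(4))
h=np.mean([unproj(c,T,p,.048) for p in pts],0); print("hub",h,"grip",unproj(c,T,(321.5,130.5),.082))
g=unproj(c,T,(321.5,130.5),.082); d=g-h; yaw=np.arctan2(d[1],d[0]); print(np.degrees(yaw),np.linalg.norm(d[:2]))
h[2]=.024
save(overlay(im,c,T,crank_pts(h,yaw),5,(250,105,400,225)),"ov1")
E
```

```text
[ 0.5733 -0.1617  0.048 ]
[ 0.5699 -0.1956  0.048 ]
[ 0.5215 -0.1942  0.048 ]
[ 0.5254 -0.1546  0.048 ]
hub [ 0.54751895 -0.17650092  0.048     ] grip [ 0.6223716  -0.18310678  0.082     ]
-5.043372621938044 0.07514357575071878
```

View pics/ov1.png

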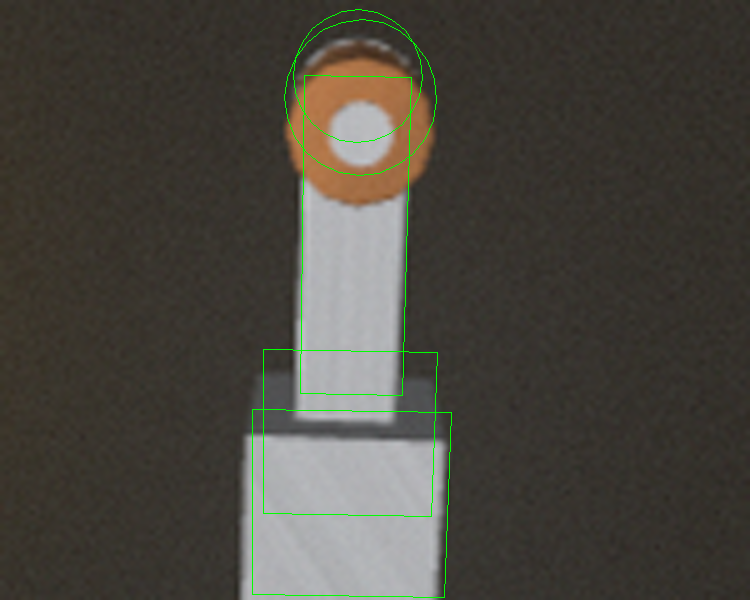

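```bash
python3 - <<'E'
from h import *
from scipy.optimize import least_squares
im=cv2.imread("pics/w1.png")[:,:,::-1].copy(); T=np.load("w1.npz")["T"]
c=dict(fx=320.0922,fy=320.0922,cx=317.9956,cy=200.6606)
obs=np.array([(321.7,130.9),(298.6,191.9),(338.8,192.5),(339,229),(298.6,228.)])
loc=np.array([[.08,0,.058],[.019,.019,.024],[.019,-.019,.024],[-.019,-.019,.024],[-.019,.019,.024]])
def f(x):
    P=np.array([x[0],x[1],.024])+loc@R.from_euler('z',x[2]).as_matrix().T
    return (np.array([proj(c,T,p) for p in P])-obs).ravel()
s=least_squares(f,[.54,-.176,-.1]);print(s.x,np.degrees(s.x[2]),s.fun.reshape(-1,2).round(1))
save(overlay(im,c,T,crank_pts([s.x[0],s.x[1],.024],s.x[2]),5,(250,115,400,235)),"ov1b")
E
```

```text
[ 0.54232571 -0.17552284 -0.09255578] -5.3030553300399355 [[-0.4  0.1]
 [ 0.9 -0.3]
 [ 0.4 -0.1]
 [-1.5 -0. ]
 [ 0.7  0.2]]
```

View pics/ov1b.png

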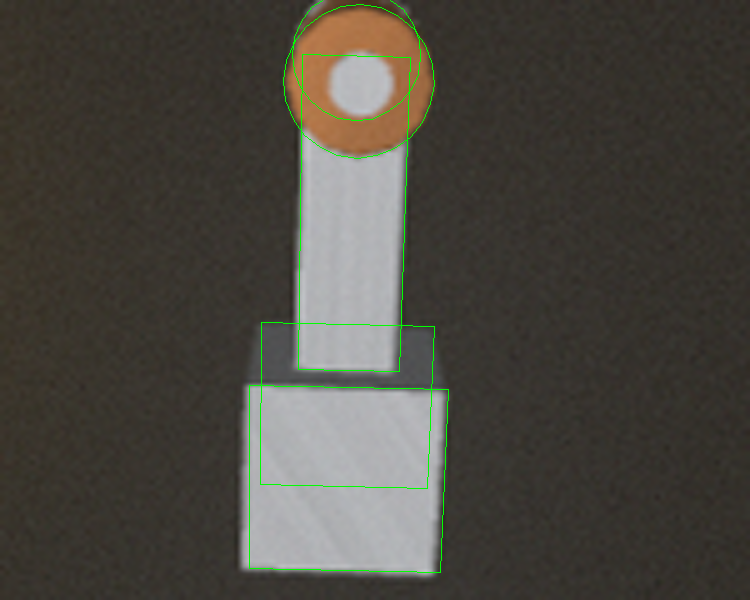

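```bash
python3 - <<'E'
from h import *
manip.move_to([.575,.165,.29],down(np.radians(-95)))
print(manip.get_time(),manip.get_position())
c,T=wrist(); save(c["image"],"w2"); np.savez("w2.npz",T=T)
save(cv2.resize(c["image"][110:310,190:450],None,fx=3,fy=3,interpolation=cv2.INTER_CUBIC),"w2c")
E
```

```text
3.475 [0.57509236 0.16395534 0.28967352]
```

View pics/w2.png

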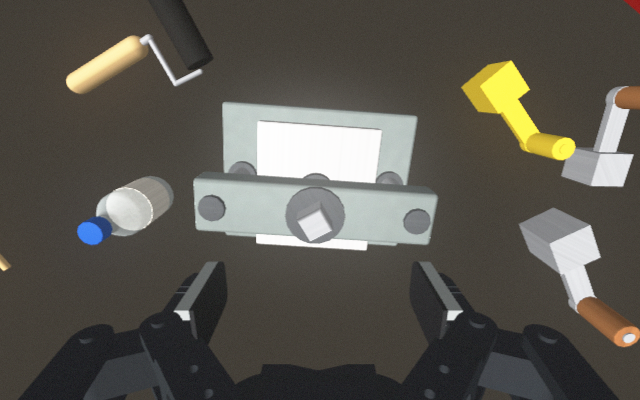

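View pics/w2c.png

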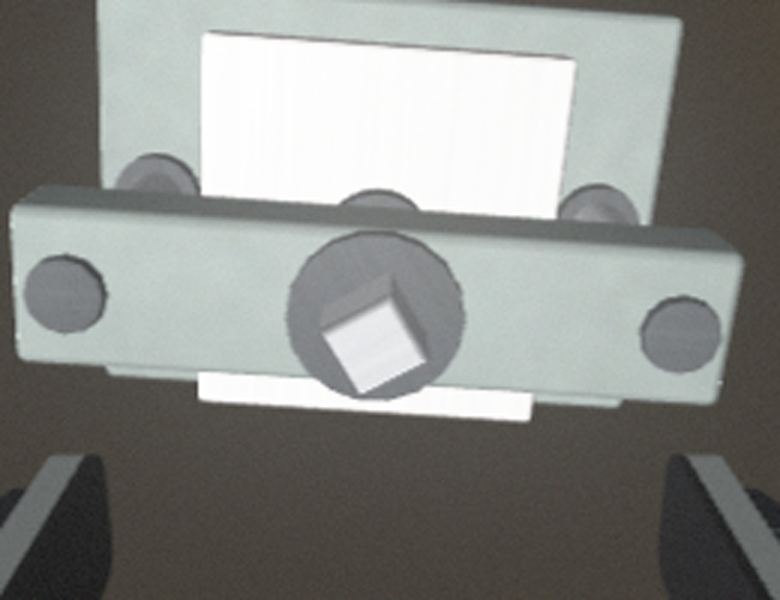

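```bash
python3 - <<'E'
from h import *
T=np.load("w2.npz")["T"]; c=dict(fx=320.0922,fy=320.0922,cx=317.9956,cy=200.6606)
f=lambda p:(190+(p[0]-1)/3,110+(p[1]-1)/3)
print("disc",unproj(c,T,f((376,316)),.153))
q=np.array([unproj(c,T,f(p),.175) for p in [(323,331),(391,297),(426,361),(360,394)]])
print(q.round(4),q.mean(0)); e=np.roll(q,-1,0)-q
print(np.linalg.norm(e,axis=1),np.degrees(np.arctan2(e[:,1],e[:,0]))%90)
for u in [(315-.5-112+0,0)]: pass
b=[unproj(c,T,f(p),.151)[:2] for p in [(65,293),(681,334)]];print("nuts",b,np.mean(b,0))
im=cv2.imread("pics/w2.png")[:,:,::-1].copy()
h=np.array([*q.mean(0)[:2],.175]);yaw=np.radians(np.mean(np.degrees(np.arctan2(e[:,1],e[:,0]))%90))
Rz=R.from_euler('z',yaw).as_matrix();t=np.linspace(0,6.28,40)
sq=np.array([[1,1,0],[-1,1,0],[-1,-1,0],[1,-1,0]])
P=[h+.009*sq@Rz.T,h+.011*sq@Rz.T-[0,0,.004],h+.011*sq@Rz.T-[0,0,.022],h-[0,0,.022]+.026*np.stack([np.cos(t),np.sin(t),0*t],1)]
save(overlay(im,c,T,P,6,(260,170,380,260)),"ov2")
E
```

```text
disc [0.55672425 0.16722644 0.153     ]
[[0.5621 0.1806 0.175 ]
 [0.57   0.1619 0.175 ]
 [0.5511 0.1541 0.175 ]
 [0.543  0.1726 0.175 ]] [0.55656992 0.16732012 0.175     ]
[0.02032428 0.02044072 0.02018002 0.02068236] [22.95676682 22.27880536 23.64630412 22.69043576]
nuts [array([0.57086378, 0.25563171]), array([0.54254839, 0.07928543])] [0.55670609 0.16745857]
```

View pics/ov2.png

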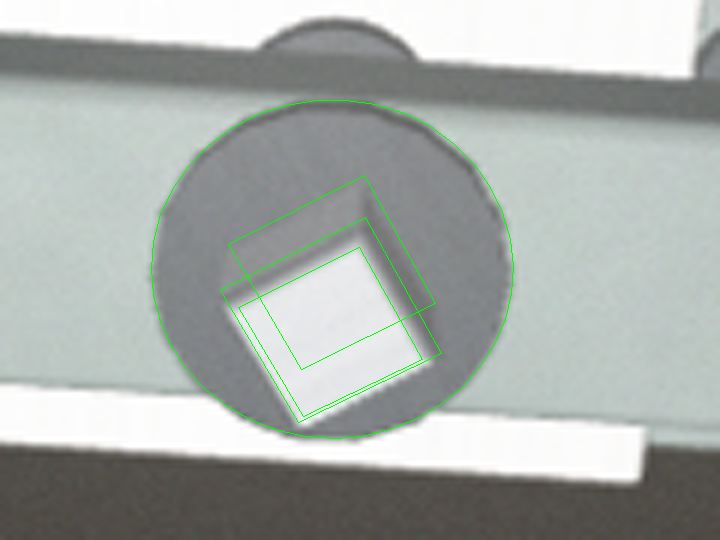

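```bash
python3 - <<'E'
from h import *
o=down(np.radians(-95.1)); h=np.array([.5423,-.1750])
manip.move_to([*h,.16],o)
manip.servo_line([*h,.031],o,rate=.1)
print(manip.get_time(),manip.get_position(),manip.get_contact_force())
manip.command_gripper(.03,f_grip=60)
print(manip.get_time(),manip.get_width(),manip.get_position(),manip.get_contact_force())
manip.servo_line([*h,.20],o,rate=.12)
manip.hold(.2)
print(manip.get_time(),manip.get_width(),manip.get_position(),manip.get_contact_force(),manip.get_torque())
c,T=wrist(); save(c["image"],"w3"); np.savez("w3.npz",T=T,tool=tool())
E
```

```text
6.3333 [ 0.54275437 -0.17515756  0.03161773] [ 3.52220795e-05  3.14055477e-01 -9.60586439e-01]
6.8333 0.03727263069783555 [ 0.54240985 -0.17495355  0.031416  ] [-1.63122363  0.80899954  5.55217018]
8.5917 0.03749184385729081 [ 0.54205521 -0.17489735  0.1994277 ] [ 0.30718935 -0.89294959 -6.343232  ] [-0.02284162  0.05602503 -0.00422157]
```

View pics/w3.png

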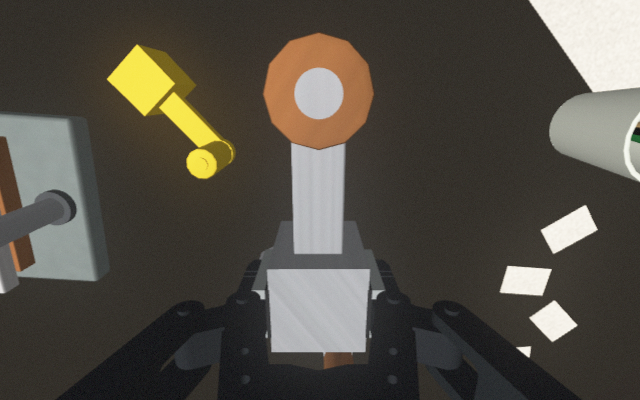

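```bash
python3 - <<'E'
from h import *
from scipy.optimize import least_squares
im=cv2.imread("pics/w3.png")[:,:,::-1].copy(); d=np.load("w3.npz");T=d["T"];tl=d["tool"]
c=dict(fx=320.0922,fy=320.0922,cx=317.9956,cy=200.6606)
save(cv2.resize(im[20:370,240:400],None,fx=1.7,fy=1.7),"w3c")
obs=np.array([(318.3,91.3),(267.5,268),(368.8,268),(367.8,351.),(270.5,351)])
loc=np.array([[.08,0,.058],[.019,.019,.024],[.019,-.019,.024],[-.019,-.019,.024],[-.019,.019,.024]])
def f(x):
    P=x[:3]+loc@R.from_euler('ZYX',[x[3],x[4],0]).as_matrix().T
    return (np.array([proj(c,T,p) for p in P])-obs).ravel()
s=least_squares(f,[.54,-.176,.19,-.1,0]);print(s.x,np.degrees(s.x[3:]),s.fun.reshape(-1,2).round(1))
x=s.x
print("hub in tool",np.linalg.inv(tl)@[*x[:3],1])
ax=R.from_euler('ZYX',[x[3],x[4],0]).as_matrix();print("tool R hub",(tl[:3,:3].T@ax).round(3))
P=[q for q in crank_pts([0,0,0],0)];P=[x[:3]+q@ax.T for q in P]
save(overlay(im,c,T,P,2,(220,20,420,320+50)),"ov3")
E
```

```text
[ 0.54205781 -0.17605504  0.19265165 -0.08599974  0.01176956] [-4.92742193  0.67434638] [[-0.2 -0.1]
 [-0.4 -0. ]
 [ 1.3 -0.2]
 [-2.1  0.1]
 [ 1.4  0.3]]
hub in tool [ 6.90838264e-03  1.10876618e-03 -3.60989944e-05  1.00000000e+00]
tool R hub [[ 0.011  0.    -1.   ]
 [-0.003 -1.    -0.   ]
 [-1.     0.003 -0.011]]
```

View pics/ov3.png

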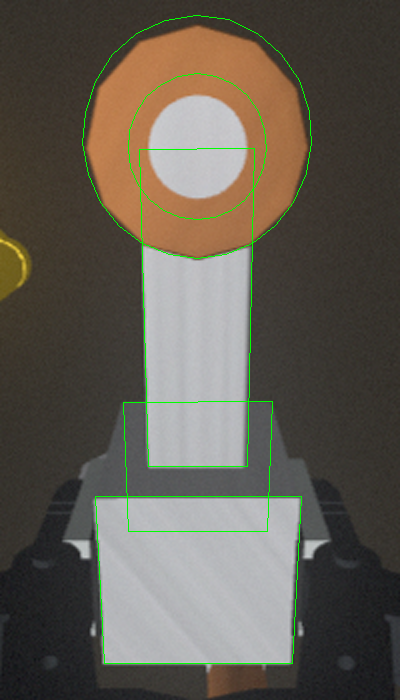

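```bash
python3 - <<'E'
from h import *
o=down(np.radians(-67.2)); s=np.array([.5567,.1680])
manip.servo_line([.5423,-.175,.25],rate=.15)
manip.move_to([*s,.25],o)
manip.servo_line([*s,.212],o,rate=.08)
manip.hold(.2)
f0=manip.get_contact_force();print(manip.get_time(),manip.get_position(),f0)
c,T=wrist(); save(c["image"],"w4")
for z in np.arange(.208,.182,-.003):
    manip.servo_line([*s,z],o,rate=.03)
    f=manip.get_contact_force()-f0; p=manip.get_position(); print(round(z,4),p.round(4),f.round(1))
    if np.linalg.norm(f)>15: break
print(manip.get_time())
E
```

```text
11.2417 [0.55705646 0.16816672 0.21256546] [-0.41701348 -0.28073757 -5.93897281]
0.208 [0.5565 0.1679 0.2078] [1.3 1.5 0.4]
0.205 [0.5565 0.168  0.2047] [ 0.2 -0.  -0.8]
0.202 [0.5566 0.168  0.2017] [0.8 0.4 0.4]
0.199 [0.5566 0.168  0.1987] [ 0.3  0.8 -0.2]
0.196 [0.5567 0.168  0.1958] [0.2 0.4 0.1]
0.193 [0.5568 0.168  0.1928] [-0.1  0.4  0.6]
0.19 [0.5568 0.168  0.1898] [ 0.6 -0.1 -0.6]
0.187 [0.5567 0.168  0.1868] [ 0.1 -0.3 -0.5]
0.184 [0.5568 0.168  0.1844] [-2.7 -0.1  6.2]
13.575
```

View pics/w4.png

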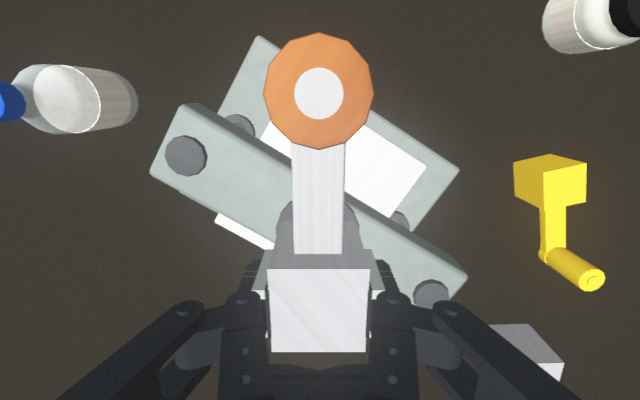

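```bash
python3 - <<'E'
from h import *
o=down(np.radians(-67.2)); s=np.array([.5567,.1680])
manip.command_gripper(.06)
f=manip.get_contact_force();print(manip.get_time(),f,manip.get_width(),manip.get_position())
manip.servo_line([*s,.30],o,rate=.12)
c,T=wrist(); save(c["image"],"w5"); np.savez("w5.npz",T=T)
c0=manip.camera("top"); save(cv2.resize(c0["image"][180:290,190:330],None,fx=5,fy=5,interpolation=cv2.INTER_CUBIC),"t5")
print(manip.get_time())
h=[.5567,.1673,.177]
save(overlay(c["image"],c,T,crank_pts(h,np.radians(23)),3,(200,20,440,300-80)),"ov5")
E
```

```text
13.925 [ 0.12151298 -0.11975389 -1.17496212] 0.06006317232741724 [0.557187   0.16817053 0.18435858]
15.1417
```

View pics/w5.png

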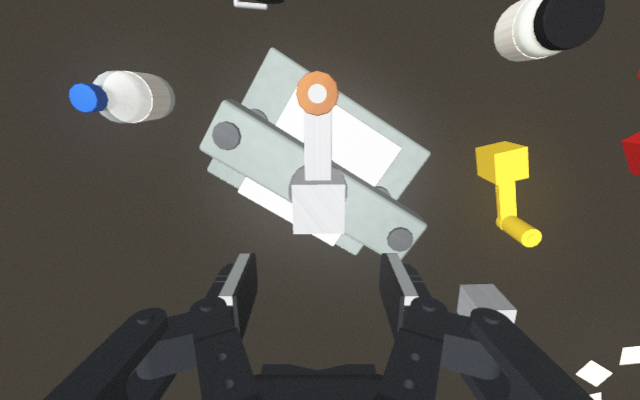

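View pics/ov5.png

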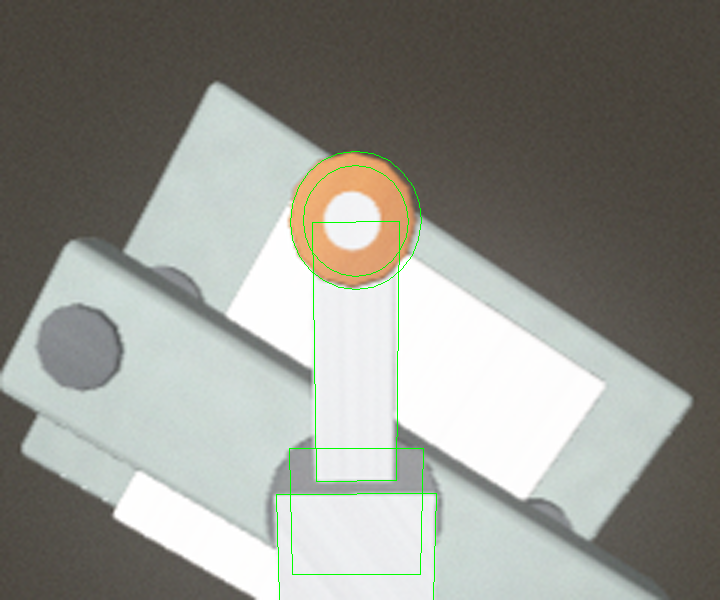

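```bash
cat >> h.py <<'E'
C=np.array([.5569,.1680]); Z=.217; O=down(np.radians(-67.2)); RAD=.08
def st(th,f0,C=C):
    f=manip.get_contact_force()-f0; p=manip.get_position(); d=p[:2]-C
    a=np.arctan2(d[1],d[0]); t=np.array([np.sin(a),-np.cos(a)]); r=d/np.linalg.norm(d)
    return -f[:2]@t, f[:2]@r, f[2], a, np.linalg.norm(d)
E
python3 - <<'E'
from h import *
th=np.radians(23)
g=C+RAD*np.array([np.cos(th),np.sin(th)])
manip.command_gripper(.06)
manip.move_to([*g,.28],O)
manip.servo_line([*g,Z],O,rate=.1)
manip.hold(.2)
f0=manip.get_contact_force(); print(manip.get_time(),manip.get_position(),f0)
manip.command_gripper(.015,f_grip=60); manip.hold(.1)
print(manip.get_time(),manip.get_width(),manip.get_position(),manip.get_contact_force()-f0)
np.save("f0.npy",f0)
for k in range(1,7):
    a=th-np.radians(10)*k
    manip.servo_line([*(C+RAD*np.array([np.cos(a),np.sin(a)])),Z],O,rate=.08)
    s=st(a,f0);print(k,round(manip.get_time(),2),np.round(s[:3],1),round(np.degrees(s[3]),1),round(s[4],4))
np.save("th.npy",a)
E
```

```text
16.7667 [0.63096854 0.19938918 0.21782598] [0.71509184 1.44481204 0.77734854]
17.2917 0.022696221958388368 [0.63068843 0.19933477 0.21721692] [-1.16275422 -1.40082914  1.16308299]
1 17.62 [-0.9 -3.3  1.5] 12.5 0.0797
2 17.94 [-1.4 -4.4  1.3] 2.5 0.0796
3 18.27 [-1.5 -5.6  0.7] -7.3 0.0796
4 18.59 [-1.8 -5.4  0.9] -17.0 0.0796
5 18.92 [-1.4 -5.5  0.2] -26.8 0.0796
6 19.24 [-2.1 -4.8 -0.6] -36.6 0.0796
```

```bash
python3 - <<'E'
from h import *
f0=np.load("f0.npy"); th=float(np.load("th.npy")); RAD=.0794
for k in range(1,31):
    a=th-np.radians(12)*k
    manip.servo_line([*(C+RAD*np.array([np.cos(a),np.sin(a)])),Z],O,rate=.1)
    s=st(a,f0);
    if k%2==0: print(k,round(manip.get_time(),2),np.round(s[:3],1),round(np.degrees(s[3]),1),round(s[4],4),manip.get_contact_force().round(1))
    if abs(s[0])>7 or abs(s[1])>15: break
np.save("th.npy",a)
c=manip.camera("top"); save(cv2.resize(c["image"][180:290,190:330],None,fx=5,fy=5,interpolation=cv2.INTER_CUBIC),"t6")
print(a)
E
```

```text
2 19.88 [-0.8 -1.3 -0. ] -60.9 0.0796 [-0.6  2.2  0.7]
4 20.51 [-1.1  4.5  1.6] -84.8 0.0797 [ 0.  -3.1  2.4]
6 21.14 [-0.7  8.3  4.5] -109.0 0.08 [-2.6 -6.2  5.2]
8 21.77 [1.1 9.6 8.3] -133.4 0.0805 [-5.1 -6.3  9.1]
10 22.41 [ 0.8 10.2  9.9] -157.5 0.0809 [-8.4 -3.2 10.7]
12 23.04 [1.4 8.4 9.6] 178.5 0.081 [-7.7  0.3 10.4]
14 23.68 [0.9 8.8 7.6] 154.4 0.0809 [-7.6  4.4  8.4]
16 24.31 [1.3 5.2 6.7] 130.2 0.0807 [-3.7  4.6  7.5]
18 24.94 [0.6 5.3 5.3] 106.7 0.0803 [-1.3  6.3  6.1]
20 25.57 [0.1 4.3 4.6] 82.9 0.0799 [1.1 5.7 5.4]
22 26.21 [-0.1  3.5  3.9] 58.9 0.0795 [2.6 4.4 4.7]
24 26.84 [-0.9  2.7  4.1] 35.0 0.0793 [3.5 2.3 4.9]
26 27.48 [-1.1  2.8  4.2] 10.8 0.0791 [3.7 0.9 5. ]
28 28.11 [-1.7  3.1  4.3] -13.6 0.0791 [ 3.4 -1.   5.1]
30 28.74 [-1.4  3.   5.8] -38.0 0.0793 [ 2.2 -1.5  6.6]
-6.928957130417489
```

View pics/t6.png

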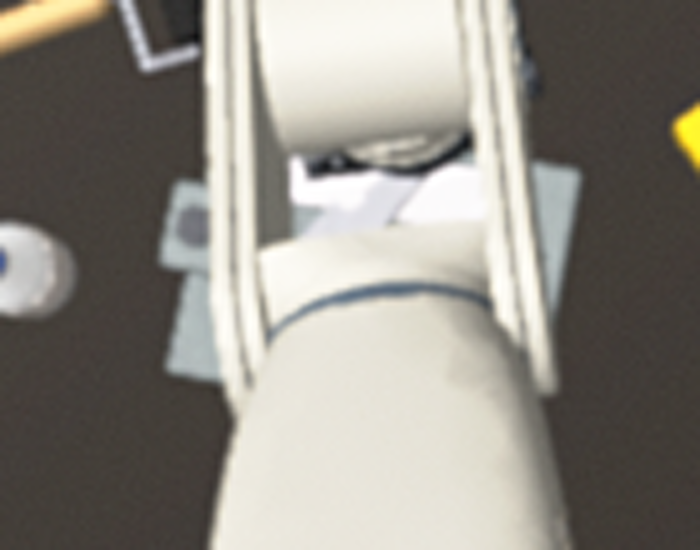

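```bash
sed -i 's/^C=np.array.*/C=np.array([.5560,.1680]); Z=.217; O=down(np.radians(-67.2)); RAD=.0797/' h.py; python3 - <<'E'
from h import *
f0=np.load("f0.npy"); th=float(np.load("th.npy"))
log=[]
for k in range(1,24):
    a=th-np.radians(12)*k
    manip.servo_line([*(C+RAD*np.array([np.cos(a),np.sin(a)])),Z],O,rate=.1)
    s=st(a,f0); log.append((np.degrees(a),*s))
    if k%2==0: print(k,round(manip.get_time(),2),round(np.degrees(a),1),np.round(s[:3],1),round(np.degrees(s[3]),1),round(s[4],4))
    if abs(s[0])>7 or abs(s[1])>15: break
np.save("th.npy",a); np.save("log.npy",log)
print(np.degrees(a),manip.get_time())
E
```

```text
2 29.43 -421.0 [-1.8  3.7  5.1] -62.3 0.08
4 30.07 -445.0 [-1.1  3.3  5.3] -86.4 0.0801
6 30.7 -469.0 [-0.4  2.6  4.4] -110.1 0.0802
8 31.33 -493.0 [0.5 1.9 5.3] -133.5 0.0803
10 31.97 -517.0 [1.3 3.1 5.3] -157.1 0.0804
12 32.6 -541.0 [1.5 2.9 6.6] 179.0 0.0804
14 33.23 -565.0 [1.3 4.6 7.2] 155.1 0.0804
16 33.87 -589.0 [1.5 3.  8. ] 131.0 0.0804
18 34.5 -613.0 [2.  3.3 5.4] 106.8 0.0803
20 35.13 -637.0 [0.6 3.5 5.5] 82.9 0.0802
22 35.77 -661.0 [0.9 4.2 4.7] 58.9 0.0801
-673.0000000000001 36.0833
```

```bash
sed -i 's/RAD=.0797/RAD=.080/' h.py; python3 - <<'E'
from h import *
f0=np.zeros(3); th=float(np.load("th.npy"))
log=[]
for k in range(1,46):
    a=th-np.radians(6)*k
    manip.servo_line([*(C+RAD*np.array([np.cos(a),np.sin(a)])),Z],O,rate=.07)
    s=st(a,f0); log.append((np.degrees(a),*s))
    print(k,round(manip.get_time(),2),round(np.degrees(a),1),np.round(s[:3],1),round(np.degrees(s[3]),1),round(s[4],4))
    if s[0]>4.5 or abs(s[1])>15: break
np.save("th.npy",a); np.save("log2.npy",log)
print(np.degrees(a),manip.get_time())
E
```

```text
1 36.35 -679.0 [0.5 5.4 5.5] 41.2 0.08
2 36.62 -685.0 [1.  5.2 5.5] 35.1 0.08
3 36.88 -691.0 [0.7 5.4 5.6] 29.1 0.08
4 37.15 -697.0 [0.5 4.6 5.2] 23.0 0.08
5 37.42 -703.0 [1.4 4.6 5.7] 17.0 0.08
6 37.68 -709.0 [1.5 3.9 5.7] 10.9 0.08
7 37.95 -715.0 [1.  4.2 6.1] 4.8 0.0799
8 38.22 -721.0 [0.5 4.4 4.5] -1.3 0.0799
9 38.48 -727.0 [1.5 4.3 4.9] -7.3 0.08
10 38.75 -733.0 [1.3 4.7 4.5] -13.5 0.0799
11 39.02 -739.0 [-0.   3.5  4.6] -19.6 0.0799
12 39.28 -745.0 [1.1 4.6 5.9] -25.7 0.0799
13 39.55 -751.0 [0.7 3.5 5.8] -31.8 0.0799
14 39.82 -757.0 [2.1 3.4 5.4] -37.9 0.0799
15 40.08 -763.0 [1.4 2.6 6. ] -43.9 0.08
16 40.35 -769.0 [0.7 2.9 6.3] -50.0 0.08
17 40.62 -775.0 [0.4 1.7 6.2] -56.1 0.08
18 40.88 -781.0 [0.9 2.3 6.8] -62.1 0.08
19 41.15 -787.0 [1.6 1.5 6. ] -68.2 0.0801
20 41.42 -793.0 [0.  0.6 5.7] -74.3 0.0801
21 41.68 -799.0 [0.7 0.  6.2] -80.3 0.0802
22 41.95 -805.0 [ 0.4 -0.8  5.4] -86.4 0.0802
23 42.22 -811.0 [ 0.8 -0.7  5.5] -92.4 0.0802
24 42.48 -817.0 [ 0.4 -1.6  5.2] -98.3 0.0803
25 42.75 -823.0 [ 1.3 -2.2  5. ] -104.2 0.0803
26 43.02 -829.0 [ 1.  -2.2  3.7] -109.9 0.0803
27 43.28 -835.0 [1.8 0.6 4.5] -115.6 0.0802
28 43.55 -841.0 [0.4 0.4 4.8] -121.4 0.0802
29 43.82 -847.0 [-0.   1.3  4.8] -127.3 0.0802
30 44.08 -853.0 [1.3 2.2 4. ] -133.2 0.0802
31 44.35 -859.0 [1.1 1.6 5.3] -139.1 0.0802
32 44.62 -865.0 [0.9 2.4 5.2] -145.1 0.0803
33 44.88 -871.0 [0.7 3.2 6.4] -151.0 0.0803
34 45.15 -877.0 [1.1 1.9 5.9] -157.0 0.0803
35 45.42 -883.0 [0.3 2.7 5.9] -163.0 0.0803
36 45.68 -889.0 [1.2 3.4 5.1] -169.0 0.0804
37 45.95 -895.0 [1.5 3.1 6.3] -175.0 0.0804
38 46.22 -901.0 [0.5 1.9 7.1] 179.0 0.0804
39 46.48 -907.0 [0.7 2.2 6.4] 173.0 0.0804
40 46.75 -913.0 [1.5 2.6 6.4] 167.0 0.0804
41 47.02 -919.0 [1.2 2.9 7. ] 161.1 0.0804
42 47.28 -925.0 [4.6 2.6 7.8] 155.5 0.0805
-925.0000000000001 47.2833
```

```bash
python3 - <<'E'
from h import *
f0=np.zeros(3); th=float(np.load("th.npy")); a=th
def go(a,r=.06):
    manip.servo_line([*(C+RAD*np.array([np.cos(a),np.sin(a)])),Z],O,rate=r)
def rd():
    v=[]
    for _ in range(4): manip.hold(.03); v.append(st(0,f0))
    return np.mean(v,0)
s0=rd(); print(np.round(s0,2))
for k in range(1,7):
    a-=np.radians(4); go(a); s=rd()
    print(round(manip.get_time(),2),round(np.degrees(a),1),np.round(s[:3],1),np.degrees(s[3]).round(1),s[4].round(4))
    if s[0]>11.2: break
manip.hold(.4); print(np.round(rd(),2),manip.get_time())
np.save("th.npy",a)
E
```

```text
[4.5  2.74 8.18 2.72 0.08]
47.8 -929.0 [6.4 2.4 8.9] 152.0 0.0805
48.18 -933.0 [8.1 2.5 9.8] 148.3 0.0806
48.57 -937.0 [10.1  2.4 11.3] 144.7 0.0806
48.95 -941.0 [11.6  2.6 12.3] 141.1 0.0806
[11.74  2.69 12.45  2.46  0.08] 49.4833
```

```bash
python3 - <<'E'
from h import *
f0=np.zeros(3); a=float(np.load("th.npy"))
for k in range(1,9):
    a+=np.radians(4)
    manip.servo_line([*(C+RAD*np.array([np.cos(a),np.sin(a)])),Z],O,rate=.06); manip.hold(.05); s=st(0,f0)
    print(round(manip.get_time(),2),round(np.degrees(a),1),np.round(s[:3],1))
    if s[0]<0.6: break
manip.command_gripper(.06); manip.hold(.1); print(manip.get_contact_force(),manip.get_width())
p=manip.get_position(); manip.servo_line([p[0],p[1],.30],O,rate=.1)
manip.move_to([C[0]+.0,C[1],.32],O)
c,T=wrist(); save(c["image"],"w7")
th=s[3]
save(overlay(c["image"],c,T,crank_pts([.5562,.1673,.177],th),3,(200,100,440,300)),"ov7")
c=manip.camera("scene"); save(cv2.resize(c["image"][150:290,320:480],None,fx=4,fy=4,interpolation=cv2.INTER_CUBIC),"s7")
print(manip.get_time(),np.degrees(th))
E
```

```text
49.78 -937.0 [10.   2.2 10.7]
50.08 -933.0 [7.8 2.2 9.1]
50.38 -929.0 [6.1 1.3 9.3]
50.68 -925.0 [3.7 3.  8. ]
50.98 -921.0 [1.8 3.3 6.3]
51.28 -917.0 [0.5 3.4 6.6]
[-0.34217925  0.26267926  0.125082  ] 0.059974771181723514
53.3417 163.17735432301956
```

View pics/ov7.png

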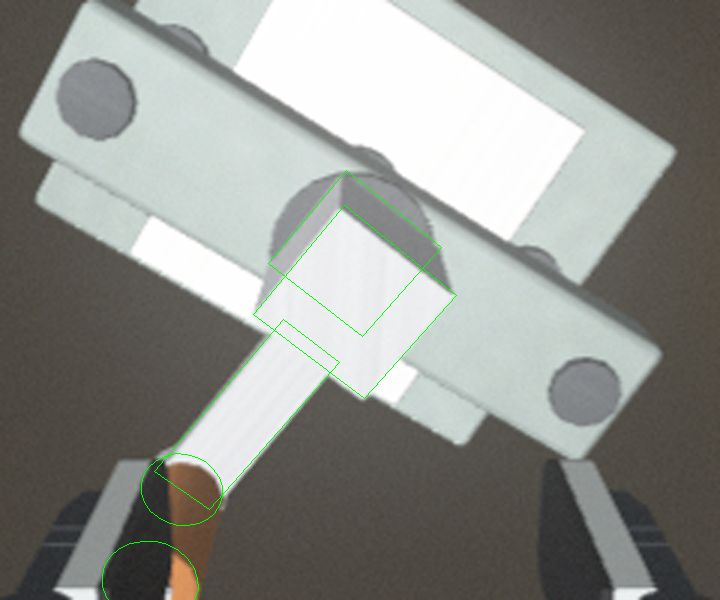

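View pics/s7.png

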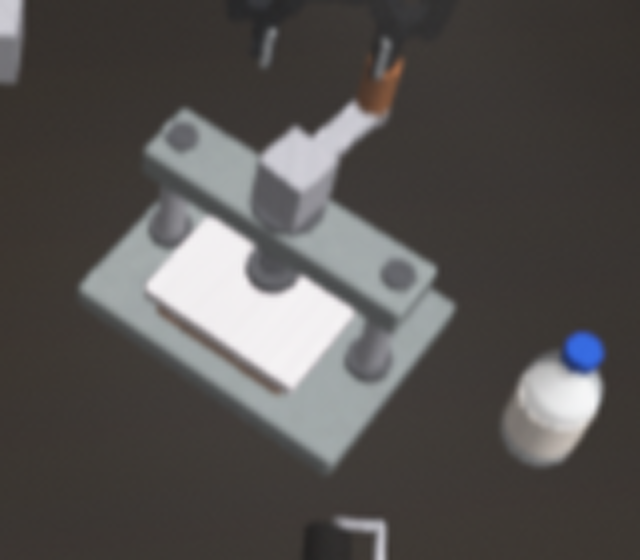

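View pics/w7.png

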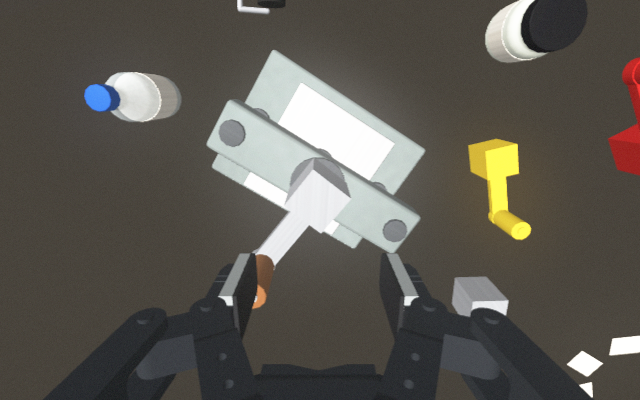

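```bash
python3 - <<'E'
from h import *
print(manip.get_position(),manip.get_contact_force(),manip.get_joint_vel().round(3),manip.get_time())
manip.sign_off()
E
```

```text
[0.55493423 0.16791198 0.31880083] [-0.38924031 -0.13439277 -0.35319154] [ 0.01  -0.013  0.008 -0.001  0.001 -0.001] 53.3417
the job is handed in; nothing more can be done
```

I fitted the small grey crank onto the press's square end and wound it clockwise about 2.6 turns until the screw stopped. I then pushed it up snug, released it and handed the job in at 53.3 s of the 72 s allowed. No verdict was reported.

- **Snug push:** I held about 11.7 N at the grip for around half a second. As I pushed, the force rose at close to the rate the coupling's stiffness predicts, so I take it to be wound up about 0.38–0.41 rad. I then backed off to about 0.5 N before letting go.
- **Crank seating:** In the last wrist picture the model outline of a fully home crank matched the hub, and it stood upright on the shoulder.
- **Plate:** In the last scene picture it looks to be down on the block, but I judged that by eye and did not measure the gap.
- **Surroundings:** The glue bottle and ink jar look undisturbed in the last pictures. I did not check the cup again at the end, and the roller is only partly in view in them. The arm's path kept clear of all four, and the gripper ended about 6 cm above the grip, touching nothing.

Some readings disagreed:

- **Screw axis:** My first estimate of its position was about 1 mm off. That gave up to 10 N of sideways force during the first turn, and correcting it brought this down to a few newtons.
- **Turning drag:** It read about 1 N where 2 N was expected, so the force reading may be low by about 1 N. The true snug push would then be nearer 12.7 N, still well under 19 N.
- **Downward force:** The hand pressed down on the crank with 4–12 N while winding, which did no visible harm.

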